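Shut the drawer and hold the lid of a pine box open for varnishing

TASK

The inside of the pine box with the drawer is about to be brushed with varnish: first slide its loaded drawer fully home, so that no varnish drips into it. Then raise the lid by its front dowel to 60 degrees from closed (within 5 degrees) and keep holding it there - it falls shut by itself, so finish with the gripper still holding the lid. Leave the cups, the other box and everything else on the table where they are.

Things in the scene. Friction and masses are not known exactly. Their poses are not given: they have to be found in the camera images.
- pinebox: pine box fixed to the table, 150 mm (its x) by 220 mm (its y), walls 90 mm high, with the closed lid on top 100 mm. Origin under its centre; its -x side faces the robot (turned by up to 17 degrees) and carries the lid's dowel, its right-hand end (-y) carries the drawer, the lid's hinge runs along its far (+x) rim
- lid (a joint): angle of the lid in rad: 0 shut, grows as the front edge rises; 60 degrees = 1.047; travel to 1.9. Free hinge without friction to speak of: the lid (about 0.35 kg, 10 mm thick) falls shut when let go (below 1.5 rad). At the start it is shut
- lid_hinge (a point): middle of the lid's hinge line, on the far top rim of the box, 90.5 mm above the table; hinge axis along the box's y
- lid_bar (a point): middle of the lid's pull: a wooden dowel 10 mm thick along the box's y, on two arms 40 mm ahead of the lid's front edge; 90 mm free between the arms, 35 mm between dowel and box. 190 mm from the hinge, 6 mm above the lid's underside: 96.5 mm above the table when shut. It can turn between the pads as the lid rises while the tool stays upright. Axes: the lid's, x away from the robot, z up when shut
- drawer (a joint): how far the drawer is pulled out, in m: 0 fully home (a firm stop), 0.05 to 0.10 at the start, travel 0.12. Slides out to the box's -y, about 1.5 N of friction, stays where it is left
- drawer_knob (a point): centre of the outer end face of the drawer's round wooden knob, which is 24 mm across, points to the box's -y and stands 30 mm out of the drawer front (front 44 mm high); 30 mm above the table. Home, the drawer front stands 8 mm proud of the box end and the knob's end face then 148 mm from the box's centre
- cup_a: striped paper cup with a mixing stick, 78 mm across the mouth, 105 mm high (stick to 150 mm), origin under its centre; stands behind the pine box. Bystander, loose
- cup_b: the same kind of striped paper cup with a stick, beside the left end of the pine box. Bystander, loose
- glue: white glue bottle, 48 mm across, 110 mm high, origin under its centre; in front and to the left of the pine box. Bystander, loose
- offcut: pine offcut 90 x 50 x 20 mm, origin under its centre; in front and to the right of the pine box. Bystander, loose
- sander: cork sanding block 110 x 65 x 32 mm, origin under its centre; on the left. Bystander, loose
- plainbox: a smaller pine box without drawer, 130 x 170 x 85 mm high, with a short knob on its lid; on the right. Bystander, fixed, does not open

How it is judged:
On the way, in this order (a step that is already met when the one before it is completed fails the run):
1. the drawer is fully home (within 4 mm) with the lid still down (value of joint drawer below 0.004 m and value of joint lid below 0.1 rad), for 0.2 s.
2. the lid is held at 60 degrees, within 5 (value of joint lid between 0.9599 and 1.1345 rad and velocity of joint lid between -0.1 and 0.1 rad/s and contact force between the fingers and pinebox above 0.3 N), for 0.3 s.
At the end, for the whole second after the job is handed in: The drawer is within 4 mm of fully home; the lid stands still between 55 and 65 degrees from closed, carried by the gripper's fingers (they bear on it with more than 0.3 N); no bystander has moved more than 30 mm, so none props the lid (all of step 2 and value of joint drawer below 0.004 m and not (distance of cup_a from where it was at the start of the episode above 0.03 m) and not (distance of cup_b from where it was at the start of the episode above 0.03 m) and not (distance of glue from where it was at the start of the episode above 0.03 m) and not (distance of offcut from where it was at the start of the episode above 0.03 m) and not (distance of sander from where it was at the start of the episode above 0.03 m)); the arm keeps its last pose, push and grip.
It fails at once if the lid is raised while the drawer is open (value of joint lid above 0.2 rad and value of joint drawer above 0.01 m).
It fails at once if a bystander is shifted by more than 30 mm or knocked over (distance of any of cup_a, cup_b, glue, offcut, sander from where it was at the start of the episode above 0.03 m or angle between any of cup_a, cup_b, glue, offcut, sander's own z axis and vertical above 0.5 rad).
It also fails if it takes over 50 s, if anything falls off the work surface, if the arm or the gripper's body presses on something with over 40 N, if the wrist force passes 120 N, or if a joint passes its speed limit or range.

ROBOT

A 7-joint arm with a two-finger parallel gripper is mounted at the origin on the work surface. World frame = base frame: x ahead of the robot, y to its left, z up, the work surface at z = 0. Lengths are in m, angles in rad, forces in N, time in s.
With the tool pointing down it reaches from about 0.4 to 0.875 m from the base axis. Payload 19.3 kg.
Tool frame: the origin (TCP) lies on the centre line of the jaws, within the pads' length; the fingertips stand 14 mm ahead of it and the grasp point (between the pads) lies 5 mm behind it; z points along the fingers, y is the line along which they close (so a half turn about z gives the same grasp; the last joint's range is limited). The gripper opens to 85 mm and grips with 20 to 120 N. Pads are 22 mm wide; open, the fingers measure 114 mm over their backs; the gripper's body (76 mm by 85 mm) begins 54 mm behind the grasp point. The pads swing forward as they close: fully open they stand 13 mm farther back than shut.
Start: joints at [1.181, 0.521, -0.036, 1.599, 0.021, 1.021, -0.113], TCP at [0.196, -0.593, 0.245] pointing down, gripper open.
Joint ranges: [-2.91, 2.91], [-0.3, 2.13], [-1.5, 1.42], [0.17, 2.43], [-1.26, 4.41], [0.16, 1.93], [-2.52, 2.52]. Speed limits (rad/s): [1.89, 1.89, 2.39, 2.39, 3.01, 3.01, 3.01].

INTERFACE

Orientations are given as [roll, pitch, yaw] about the fixed x, y, z axes, in that order (R = Rz(yaw) Ry(pitch) Rx(roll)).
In Python, from workcell import bot, grab_frame, regions_of gives the robot as it stands. The module is installed in compiled form; this text tells all that it offers.
- The arm moves only by the tool play_rows, never from a script. Its argument "plan" is a list of rows, each a list of 3 entries, a list of its own where there are three numbers: the shift along the tool's x, y, z in units of 2.5 cm (1.0 is 2.5 cm), then the turn, a rotation vector about the tool's x, y, z in units of 0.15 rad (1.0 is 0.15 rad), then the closure, from -1 (fully open) to 1 (shut). In form: [[[tx, ty, tz], [rx, ry, rz], jaw], ...]. A call has 1 to 20 rows; each row shifts and turns the commanded pose from where the row before left it, along the tool's axes as they then stand; what a row does not reach is not made up. A row lasts 1/8 s, in which the tool goes at most 62.5 mm and 10.7 degrees, less where a joint would pass 70% of its speed; a pose out of reach is approached as far as the arm can. A call with a number of a shift or a turn outside -1 to 1 is refused whole. A call with a gripper value outside its range is refused whole. The fingers move at their own pace and stop on an object; "newtons" is the grip in N (left out, the last holds). Time passes only in rows, so rows that do not move let the fingers close. It gives the time, the measured TCP pose, the force, the opening and the grip force at its end, in the units of the state.
- bot.observe(): the state, without advancing time (a new reading comes with each control period).
- grab_frame(name): name is "scene" or "top" or "wrist"; returns a dict with "pixels" (420x560x3 uint8, red, green, blue), "depth" (420x560 float32, m along the optical axis (not along the pixel's ray), 0 where there is no reading), "camera_matrix" (3x3 intrinsics, pixels), "distortion" ([k1, k2, p1, p2, k3] as OpenCV has them; the pictures are not rectified), "R" (3x3) and "t" (3): a world point X has camera coordinates R X + t. Camera axes: x right, y down, z forward; pixel columns grow to the right and rows downward; lengths in m; the calibration is good to about 2 mm. A picture is of the moment at which its call begins.
- bot.job_done(): hands the job in; it is judged then, once.
Trained networks look in the newest picture that a camera, given by its name, has taken for a name from the list of things; names that differ only in an ending like _2 or _b are one class to them, and where a whole thing is asked for, a point or a joint stands for the part that bears it (a point fixed in the world has none). Each returns a list of dicts, best first, with "p" (0 to 1); they miss things now and then, are a little off and sometimes report something else, mostly with a low value. They report only what shows in the picture. A call takes as long as a camera call.
- regions_of(thing, camera): "mask" (420x560 bool, what is visible of it) and "box" ([left, top, right, bottom] in pixels, round what is visible of it).
The state is a dict: "clock": time; "qpos": joint angles; "qd": joint speeds; "joint_efforts": joint torques, N m; "position": TCP position; "tool_rot": TCP orientation; "force": force on the tool from outside, world axes, zero at the start; "moment": the same for the moment, N m; "grip_width": finger opening in m; "finger_force": force on a finger pad.
Only numpy, scipy, OpenCV 4.12 (cv2) and the standard library are available. Lean on these libraries where they do the work, as an engineer would, in place of code of your own. Each camera call takes 0.05 s, during which the arm holds its last target. There are 200 camera calls.

## Working session

There is one attempt and no reset: what is moved stays moved. The work goes in short steps, Python scripts to look and compute and a tool call to move; the robot and the scene stay as the last step left them, time stands still between calls to the robot, and variables do not carry over. Pictures are saved under pics/ and viewed, at most 10 in all, crops included, and the job is handed in when it is done.

Besides the shell and the picture viewer there is one more tool, called after "Call:" in YAML: its name, and indented under it one key for each argument. play_rows: Moves the arm, as the interface text tells. Its arguments: {"type":"object","properties":{"plan":{"type":"array"},"newtons":{"type":"number"}},"required":["plan"]}

```bash
mkdir -p pics
cat > h.py <<'E'
import numpy as np, cv2
from workcell import bot, grab_frame, regions_of
def cloud(f):
    d=f["depth"];h,w=d.shape
    u,v=np.meshgrid(np.arange(w),np.arange(h))
    p=cv2.undistortPoints(np.stack([u,v],-1).reshape(-1,1,2).astype(np.float64),f["camera_matrix"],np.array(f["distortion"])).reshape(h,w,2)
    c=np.dstack([p[...,0]*d,p[...,1]*d,d])
    return (c-f["t"])@f["R"], d>0   # R^T (c-t)
E
python3 - <<'E'
from h import *
print(bot.observe())
ims=[]
for n in("scene","top"):
    f=grab_frame(n); np.savez(n+".npz",**f); cv2.imwrite(f"pics/{n}0.png",f["pixels"][...,::-1])
    X,ok=cloud(f)
    for t in("pinebox","lid","lid_bar","drawer","drawer_knob","cup_a","glue","offcut","sander","plainbox"):
        for r in regions_of(t,n)[:3]:
            m=r["mask"]&ok
            if m.sum()<5: continue
            P=X[m]; print(n,t,round(r["p"],2),np.round(r["box"]),m.sum(),np.median(P,0).round(3),np.percentile(P,3,0).round(3),np.percentile(P,97,0).round(3))
E
```

```text
{'clock': 0.0, 'qpos': array([ 1.18081607,  0.5220172 , -0.03634598,  1.59997122,  0.02120051,
        1.02114462, -0.11279799]), 'qd': array([-1.80190350e-03,  1.92930342e-03, -5.52675292e-04, -1.37370307e-03,
       -8.48602393e-04, -7.12615763e-04, -7.82634750e-05]), 'joint_efforts': array([ 4.22688987e-03, -9.27065992e+01,  1.98104873e+00, -3.69934523e+01,
        1.77542714e-02,  8.11497797e-03,  1.49198098e-05]), 'position': array([ 0.19634904, -0.59301978,  0.24473672]), 'tool_rot': array([-3.14043971e+00,  7.47140520e-05,  3.19788044e-01]), 'force': array([-1.06319984,  0.61221439,  0.47527922]), 'moment': array([-0.01915428, -0.05488096, -0.03658823]), 'finger_force': 0.0, 'grip_width': 0.0854589328304704}
scene lid 0.85 [262. 205. 344. 264.] 2494 [0.579 0.127 0.1  ] [0.479 0.017 0.094] [0.652 0.224 0.106]
scene lid 0.3 [210. 122. 251. 169.] 1404 [ 0.511 -0.446  0.081] [ 0.436 -0.573  0.003] [ 0.571 -0.397  0.091]
scene lid_bar 0.95 [263. 202. 343. 269.] 2737 [0.576 0.122 0.1  ] [0.442 0.008 0.017] [0.653 0.224 0.106]
scene drawer 0.94 [253. 204. 290. 238.] 378 [ 0.606 -0.05
[... 1509 characters left out ...]
309 [ 0.579 -0.035  0.026] [ 0.515 -0.084  0.01 ] [0.638 0.005 0.054]
top cup_a 0.9 [207. 149. 232. 181.] 708 [0.735 0.174 0.065] [0.691 0.138 0.021] [0.761 0.206 0.107]
top glue 0.86 [170. 267. 192. 288.] 292 [0.403 0.253 0.076] [0.383 0.239 0.016] [0.425 0.273 0.112]
top offcut 0.7 [276. 251. 306. 283.] 556 [ 0.445 -0.045  0.02 ] [ 0.404 -0.076  0.012] [ 0.489 -0.012  0.025]
top sander 0.79 [ 96. 238. 125. 278.] 1004 [0.443 0.472 0.032] [0.393 0.435 0.014] [0.497 0.511 0.036]
top plainbox 0.6 [409. 223. 492. 287.] 3389 [ 0.49  -0.478  0.085] [ 0.425 -0.565  0.008] [ 0.561 -0.402  0.09 ]
top plainbox 0.48 [193. 186. 278. 258.] 4642 [0.569 0.119 0.101] [0.466 0.015 0.096] [0.647 0.222 0.105]
```

View pics/scene0.png

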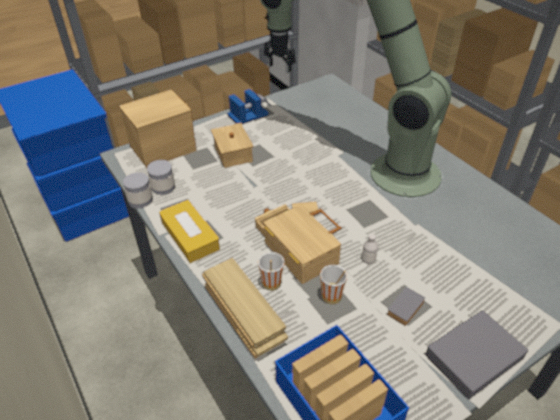

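View pics/top0.png

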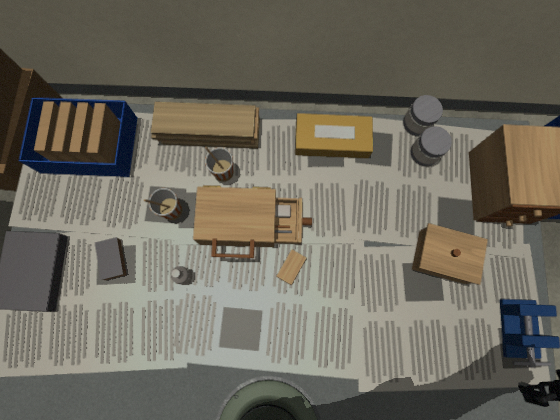

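The scene shows the closed pine box with its lid near (300,240). In the top view the lid spans (193–275, 187–245), the dowel is at (233,257), the open drawer has its knob at about (308,222), and the offcut is at (291,267). Next I'll fit the box frame.

```bash
cat > fit.py <<'E'
from h import *
res=[]
for n in("top","scene"):
    f=dict(np.load(n+".npz")); X,ok=cloud(f)
    P=X[ok]; P=P[(abs(P[:,0]-.56)<.16)&(abs(P[:,1]-.08)<.25)]
    T=P[(P[:,2]>.093)&(P[:,2]<.112)&(P[:,1]<.25)&(P[:,0]<.68)]
    # lid slab: drop thin dowel & arms by density via morphology
    g=np.zeros((500,500),np.uint8); s=.001; o=np.array([.35,-.1])
    for x,y in ((T[:,:2]-o)/s).astype(int):
        if 0<=x<500 and 0<=y<500: cv2.circle(g,(int(y),int(x)),3,255,-1)
    e=cv2.morphologyEx(g,cv2.MORPH_OPEN,np.ones((41,41)))
    c=max(cv2.findContours(e,0,1)[0],key=cv2.contourArea)
    (cy,cx),wh,a=cv2.minAreaRect(c); 
    b=cv2.boxPoints(((cy,cx),wh,a))*s+o[::-1]
    # long axis dir
    d=[b[1]-b[0],b[2]-b[1]]; L=max(d,key=np.linalg.norm)[::-1]; L=L*np.sign(L[1])
    yaw=np.arctan2(-L[0],L[1]); ctr=np.array([cx,cy])*s+o
    print(n,"ctr",ctr.round(4),"size",np.array(wh)*s,"yaw",yaw.round(4),"z",np.median(T[:,2]).round(4))
    R=np.array([[np.cos(yaw),-np.sin(yaw)],[np.sin(yaw),np.cos(yaw)]])
    Q=np.c_[(P[:,:2]-ctr)@R,P[:,2]]
    D=Q[(Q[:,0]<-.095)&(Q[:,0]>-.14)&(abs(Q[:,1])<.06)&(Q[:,2]>.085)]
    print(" dowel",len(D),np.median(D,0).round(4),np.percentile(D,[2,98],0).round(4).tolist())
    K=Q[(Q[:,1]<-.14)&(abs(Q[:,0])<.1)&(Q[:,2]>.012)&(Q[:,2]<.08)]
    for y in np.arange(-.27,-.14,.01):
        k=K[(K[:,1]>=y)&(K[:,1]<y+.01)]
        if len(k): print("  y%.3f n%d x %.3f..%.3f zmax %.3f"%(y,len(k),k[:,0].min(),k[:,0].max(),k[:,2].max()))
    k=K[(abs(K[:,0])<.02)]; print(" knob end y",np.percentile(k[:,1],[1,3,5]).round(4))
    m=K[K[:,1]<np.percentile(k[:,1],3)+.015]; print(" knob x",np.median(m,0))
E
python3 fit.py
```

```text
top ctr [0.5745 0.117 ] size [0.15099997 0.21999997] yaw -0.0 z 0.101
 dowel 213 [-0.1122 -0.0009  0.1019] [[-0.1183, -0.0565, 0.097], [-0.096, 0.0557, 0.1063]]
  y-0.220 n16 x -0.006..0.015 zmax 0.044
  y-0.210 n31 x -0.007..0.014 zmax 0.046
  y-0.200 n31 x -0.098..0.014 zmax 0.046
  y-0.190 n127 x -0.099..0.068 zmax 0.057
  y-0.180 n195 x -0.099..0.068 zmax 0.058
  y-0.170 n151 x -0.099..0.067 zmax 0.051
  y-0.160 n141 x -0.100..0.067 zmax 0.050
  y-0.150 n142 x -0.061..0.067 zmax 0.051
 knob end y [-0.215  -0.2123 -0.2117]
 knob x [ 0.00172618 -0.20600013  0.03953413]Traceback (most recent call last):
  File "fit.py", line 12, in <module>
    c=max(cv2.findContours(e,0,1)[0],key=cv2.contourArea)
ValueError: max() iterable argument is empty
```

```bash
cat > fit2.py <<'E'
from h import *
f=dict(np.load("top.npz")); X,ok=cloud(f)
fs=dict(np.load("scene.npz")); Xs,oks=cloud(fs)
def near(X,ok):
    P=X[ok]; return P[(abs(P[:,0]-.56)<.16)&(abs(P[:,1]-.06)<.25)]
P=near(X,ok);Ps=near(Xs,oks)
for nm,P in(("top",P),("scene",Ps)):
    T=P[(P[:,2]>.09)&(P[:,2]<.112)&(P[:,1]>-.02)&(P[:,1]<.26)&(P[:,0]<.69)]
    def edge(a,b,lo,hi,sg):   # max/min of axis a in bins of axis b
        xs=[];ys=[]
        for s in np.arange(lo,hi,.008):
            k=T[(T[:,b]>=s)&(T[:,b]<s+.008),a]
            if len(k)>2: xs.append(s+.004);ys.append(np.max(k) if sg>0 else np.min(k))
        if len(xs)<5: return None
        p=np.polyfit(xs,ys,1); r=np.polyval(p,xs)-ys; g=abs(r)<.004
        if g.sum()>4: p=np.polyfit(np.array(xs)[g],np.array(ys)[g],1)
        return p.round(4)
    print(nm,"far(x of y)",edge(0,1,.03,.20,1),"right(y of x)",edge(1,0,.51,.64,-1),"left",edge(1,0,.51,.64,1))
    D=T[(T[:,0]<.485)&(T[:,0]>.435)&(abs(T[:,1]-.115)<.05)]
    if len(D)>10:
        for i in range(4):
            p=np.polyfit(D[:,1],D[:,0],1); r=D[:,0]-np.polyval(p,D[:,1]); D=D[abs(r)<.009]
        print(" dowel x(y)",p.round(4),"at .115",np.polyval(p,.115).round(4),"zmed",np.median(D[:,2]).round(4),len(D), "yrange",D[:,1].min(),D[:,1].max())
    K=P[(P[:,1]<-.06)&(abs(P[:,0]-.575)<.04)&(P[:,2]>.025)]
    print(" knob",len(K),K[:,1].min().round(4),np.median(K,0).round(4),K[:,2].max().round(4), "x",K[:,0].min(),K[:,0].max())
im=cv2.resize(f["pixels"][170:300,170:330],(800,650),interpolation=2)[:600]
cv2.imwrite("pics/crop.png",im[...,::-1])
E
python3 fit2.py
```

```text
top far(x of y) [0.1278 0.6444] right(y of x) [0.0101 0.0034] left [0.012  0.2204]
 dowel x(y) [-0.0068  0.462 ] at .115 0.4612 zmed 0.1014 151 yrange 0.0650758738196366 0.16484694566177174
 knob 171 -0.0984 [ 0.5754 -0.0689  0.0495] 0.0578 x 0.5351612376758702 0.6142041042905376
scene far(x of y) [0.005  0.6595] right(y of x) [ 0.016  -0.0025] left [0.0158 0.2191]
 dowel x(y) [-0.0287  0.4699] at .115 0.4666 zmed 0.0992 78 yrange 0.06548881870745817 0.1631807872052798
 knob 100 -0.103 [ 0.5798 -0.0654  0.0478] 0.0575 x 0.5353497645581808 0.6147585181259256
```

View pics/crop.png

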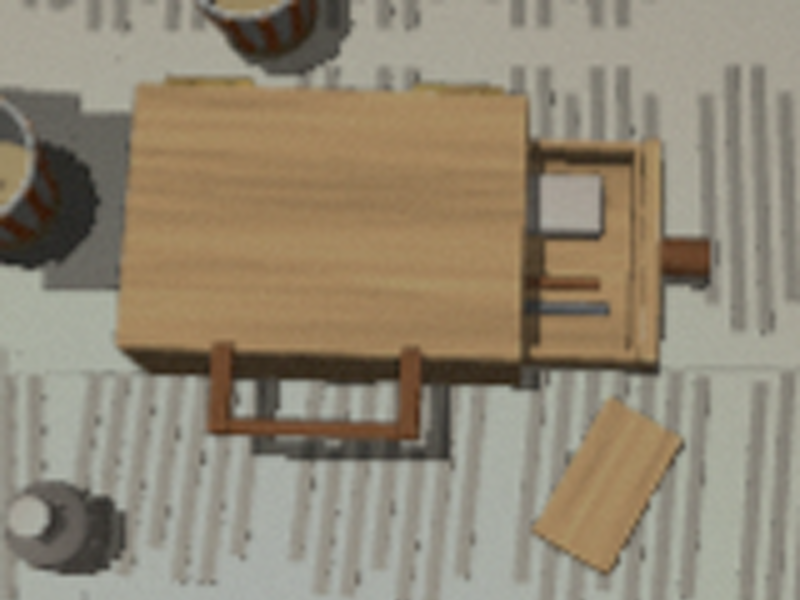

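Top crop: the lid, dowel and knob are clear. The box is turned only about 0.015 rad, with its centre at about (0.575, 0.118) and the knob end at y ≈ -0.10, so the drawer is about 0.07 m open. The offcut stays clear of the approach. First move: turn to yaw 1.586 and shut the fingers.

Call:
play_rows:
  plan:
    - [[0,0,0],[0,0,-0.94],1]
    - [[0,0,0],[0,0,-0.94],1]
    - [[0,0,0],[0,0,-0.94],1]
    - [[0,0,0],[0,0,-0.94],1]
    - [[0,0,0],[0,0,-0.94],1]
    - [[0,0,0],[0,0,-0.94],1]
    - [[0,0,0],[0,0,-0.94],1]
    - [[0,0,0],[0,0,-0.94],1]
    - [[0,0,0],[0,0,-0.92],1]
    - [[0,0,0],[0,0,0],1]
  newtons: 40

```text
clock: 2.35
position: [0.1963, -0.5934, 0.2453]
tool_rot: [3.141, -0.0, 1.585]
force: [0.4, 0.3, 0.5]
grip_width: 0.0001
finger_force: 0.0
```

Call:
play_rows:
  plan:
    - [[0.96,0.8,0],[0,0,0],1]
    - [[0.96,0.8,0],[0,0,0],1]
    - [[0.96,0.8,0],[0,0,0],1]
    - [[0.96,0.8,0],[0,0,0],1]
    - [[0.96,0.8,0],[0,0,0],1]
    - [[0.96,0.8,0],[0,0,0],1]
    - [[0.96,0.8,0],[0,0,0],1]
    - [[0.96,0.8,0],[0,0,0],1]
    - [[0.96,0.8,0],[0,0,0],1]
    - [[0.96,0.8,0],[0,0,0],1]
    - [[0.96,0.8,0],[0,0,0],1]
    - [[0.96,0.8,0],[0,0,0],1]
    - [[0.96,0.8,0],[0,0,0],1]
    - [[0.96,0.8,0],[0,0,0],1]
    - [[0.96,0.8,0],[0,0,0],1]
    - [[0.96,0.8,0],[0,0,0],1]
    - [[0.96,0.8,0],[0,0,0],1]
    - [[0.96,0.8,0],[0,0,0],1]
    - [[0,0,0],[0,0,0],1]

```text
clock: 4.72
position: [0.551, -0.1537, 0.2453]
tool_rot: [3.141, -0.001, 1.585]
force: [-0.0, -0.2, 0.3]
grip_width: -0.0003
finger_force: 0.0
```

Run:
```python
from h import *
f=grab_frame("wrist"); np.savez("w1.npz",**f); cv2.imwrite("pics/w1.png",f["pixels"][...,::-1])
X,ok=cloud(f)
for t in("drawer_knob","lid_bar","offcut"):
    for r in regions_of(t,"wrist")[:2]:
        m=r["mask"]&ok
        if m.sum()>5: print(t,round(r["p"],2),np.round(r["box"]),np.percentile(X[m],[3,50,97],0).round(3).tolist())
P=X[ok]
K=P[(abs(P[:,0]-.577)<.03)&(P[:,1]>-.13)&(P[:,1]<-.075)&(P[:,2]>.02)]
if len(K): print("knob",len(K),np.percentile(K,[1,50,99],0).round(4).tolist())
```

```text
drawer_knob 0.61 [247.  28. 373. 137.] [[0.517, -0.083, 0.013], [0.578, -0.029, 0.022], [0.637, 0.012, 0.054]]
lid_bar 0.95 [229.   2. 404.  17.] [[0.507, 0.007, 0.096], [0.579, 0.01, 0.101], [0.647, 0.016, 0.103]]
offcut 0.77 [147.  43. 238. 124.] [[0.405, -0.079, 0.016], [0.446, -0.046, 0.021], [0.488, -0.013, 0.023]]
knob 494 [[0.5666, -0.0998, 0.0329], [0.5773, -0.087, 0.0413], [0.5895, -0.0751, 0.0442]]
```

View pics/w1.png

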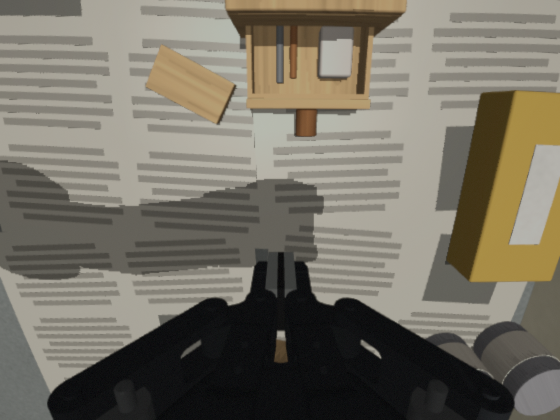

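The wrist view shows the knob at (306,122), at world (0.577, -0.100) with its top at 0.042, which agrees with the top view. The path to it is free, so I'll go down behind the knob.

Call:
play_rows:
  plan:
    - [[0.4,0.55,0.85],[0,0,0],1]
    - [[0.35,0.55,0.85],[0,0,0],1]
    - [[0,0,0.85],[0,0,0],1]
    - [[0,0,0.85],[0,0,0],1]
    - [[0,0,0.85],[0,0,0],1]
    - [[0,0,0.85],[0,0,0],1]
    - [[0,0,0.85],[0,0,0],1]
    - [[0,0,0.85],[0,0,0],1]
    - [[0,0,0.85],[0,0,0],1]
    - [[0,0,0.8],[0,0,0],1]
    - [[0,0,0],[0,0,0],1]

```text
clock: 6.3
position: [0.5762, -0.1371, 0.0328]
tool_rot: [-3.139, -0.0, 1.585]
force: [-0.3, -0.6, -0.2]
grip_width: 0.0001
finger_force: 0.0
```

Call:
play_rows:
  plan:
    - [[0.4,0,0],[0,0,0],1]
    - [[0.4,0,0],[0,0,0],1]
    - [[0.4,0,0],[0,0,0],1]
    - [[0.4,0,0],[0,0,0],1]
    - [[0.4,0,0],[0,0,0],1]
    - [[0.4,0,0],[0,0,0],1]
    - [[0.4,0,0],[0,0,0],1]

```text
clock: 7.18
position: [0.5761, -0.0662, 0.034]
tool_rot: [-3.142, -0.0, 1.586]
force: [0.7, -1.8, 1.8]
grip_width: 0.0001
finger_force: 0.9
```

Call:
play_rows:
  plan:
    - [[0.25,0,0],[0,0,0],1]
    - [[0.25,0,0],[0,0,0],1]
    - [[0.2,0,0],[0,0,0],1]
    - [[0.1,0,0],[0,0,0],1]
    - [[0.05,0,0],[0,0,0],1]

```text
clock: 7.8
position: [0.5758, -0.0456, 0.034]
tool_rot: [-3.142, 0.0, 1.586]
force: [0.9, -0.8, 0.2]
grip_width: 0.0004
finger_force: 0.8
```

Call:
play_rows:
  plan:
    - [[0.1,0,0],[0,0,0],1]
    - [[0.1,0,0],[0,0,0],1]
    - [[0,0,0],[0,0,0],1]

```text
clock: 8.18
position: [0.5758, -0.0418, 0.034]
tool_rot: [-3.141, 0.001, 1.585]
force: [1.2, -8.3, -0.1]
grip_width: -0.0004
finger_force: 4.0
```

Call:
play_rows:
  plan:
    - [[0.1,0,0],[0,0,0],1]
    - [[0,0,0],[0,0,0],1]
    - [[0,0,0],[0,0,0],1]

```text
clock: 8.55
position: [0.5757, -0.0417, 0.0341]
tool_rot: [-3.141, 0.004, 1.583]
force: [3.0, -19.8, 0.8]
grip_width: -0.0002
finger_force: 9.8
```

Firm stop: 20 N with no movement, at the expected place (-0.0417 against -0.041 predicted). Now I'll back off, rise, and go over the dowel for a wrist check.

Call:
play_rows:
  plan:
    - [[-0.5,0,0],[0,0,0],1]
    - [[-0.6,0,0],[0,0,0],1]
    - [[0,0,-0.95],[0,0,0],1]
    - [[0,0,-0.95],[0,0,0],1]
    - [[0,0,-0.95],[0,0,0],1]
    - [[0,0,-0.95],[0,0,0],1]
    - [[0,0,-0.95],[0,0,0],1]
    - [[0,0,-0.95],[0,0,0],1]
    - [[0,0,-0.95],[0,0,0],1]
    - [[0,0,-0.95],[0,0,0],1]
    - [[0.9,-0.76,0],[0,0,0],0.3]
    - [[0.9,-0.76,0],[0,0,0],0.3]
    - [[0.9,-0.76,0],[0,0,0],0.3]
    - [[0.9,-0.76,0],[0,0,0],0.3]
    - [[0.9,-0.76,0],[0,0,0],0.3]
    - [[0.9,-0.76,0],[0,0,0],0.3]
    - [[0,0,0],[0,0,0],0.3]

```text
clock: 10.68
position: [0.4592, 0.0686, 0.2243]
tool_rot: [-3.142, -0.0, 1.588]
force: [0.4, -0.8, -0.1]
grip_width: 0.0295
finger_force: 0.0
```

```bash
cat > w.py <<'E'
from h import *
import sys
f=grab_frame("wrist"); cv2.imwrite("pics/%s.png"%sys.argv[1],f["pixels"][...,::-1])
X,ok=cloud(f); P=X[ok]
for r in regions_of("lid_bar","wrist")[:2]: print(round(r["p"],2),np.round(r["box"]))
D=P[(P[:,2]>.09)&(P[:,2]<.11)&(P[:,0]>.44)&(P[:,0]<.485)&(abs(P[:,1]-.115)<.035)]
for i in range(4):
    if len(D)<10: break
    p=np.polyfit(D[:,1],D[:,0],1); D=D[abs(D[:,0]-np.polyval(p,D[:,1]))<.008]
print("dowel",len(D),p,np.polyval(p,.116),np.percentile(D,[1,50,99],0).round(4).tolist())
A=P[(P[:,2]>.09)&(P[:,2]<.11)&(P[:,0]>.475)&(P[:,0]<.49)]
print("arms y",np.histogram(A[:,1],bins=np.arange(.03,.21,.006)))
g=grab_frame("top"); Y,k=cloud(g)
Q=Y[k]; K=Q[(abs(Q[:,0]-.577)<.013)&(Q[:,1]<.02)&(Q[:,1]>-.12)&(Q[:,2]>.03)&(Q[:,2]<.06)]
print("knob end",len(K),K[:,1].min() if len(K) else None, bot.observe()["position"])
E
python3 w.py w2
```

```text
0.65 [234. 232. 308. 297.]
0.56 [282.   9. 524. 266.]
dowel 931 [-0.0116883   0.46197873] 0.4606228874309137 [[0.4558, 0.0806, 0.0987], [0.4606, 0.1175, 0.1018], [0.4655, 0.1493, 0.1039]]
arms y (array([  0,   0,   0,   0,   1, 105, 142,   0,   0,   0,   0,   0,   0,
         0,   0,   0,   0,   0,   0,   0,   0,  38, 149, 133,   0,   0,
         0,   0,   0]), array([0.03 , 0.036, 0.042, 0.048, 0.054, 0.06 , 0.066, 0.072, 0.078,
       0.084, 0.09 , 0.096, 0.102, 0.108, 0.114, 0.12 , 0.126, 0.132,
       0.138, 0.144, 0.15 , 0.156, 0.162, 0.168, 0.174, 0.18 , 0.186,
       0.192, 0.198, 0.204]))
knob end 97 -0.028832843698705812 [0.46054282 0.06698903 0.22407962]
```

View pics/w2.png

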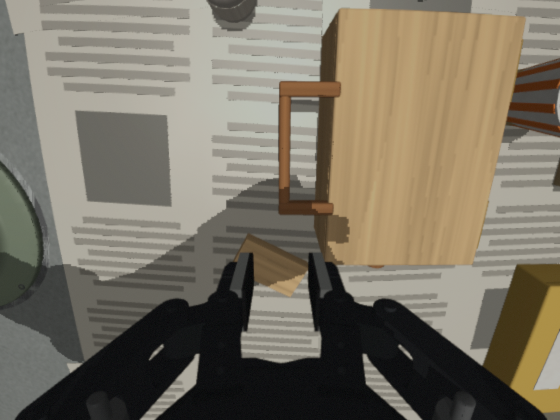

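The wrist view shows the dowel at (285,150), which is x = 0.4606, y centre ≈ 0.117, top at 0.102. Its arms are at y 0.066 and 0.166. The knob is at -0.029, so the drawer is home. Now lower over the dowel and grip.

Call:
play_rows:
  plan:
    - [[1,0.03,0],[0,0,0],0.3]
    - [[1,0.03,0],[0,0,0],0.3]
    - [[0,0,0.8],[0,0,0],0.3]
    - [[0,0,0.8],[0,0,0],0.3]
    - [[0,0,0.8],[0,0,0],0.3]
    - [[0,0,0.8],[0,0,0],0.3]
    - [[0,0,0],[0,0,0],0.3]

```text
clock: 11.7
position: [0.4606, 0.117, 0.143]
tool_rot: [-3.139, 0.0, 1.585]
force: [0.4, -1.1, 1.3]
grip_width: 0.0298
finger_force: 0.0
```

Call:
play_rows:
  plan:
    - [[0,0,0.7],[0,0,0],0.3]
    - [[0,0,0.7],[0,0,0],0.3]
    - [[0,0,0.7],[0,0,0],0.3]
    - [[0,0,0],[0,0,0],0.3]

```text
clock: 12.2
position: [0.4609, 0.1174, 0.0915]
tool_rot: [-3.141, 0.0, 1.585]
force: [-0.5, -0.0, 0.5]
grip_width: 0.0298
finger_force: 0.0
```

Call:
play_rows:
  plan:
    - [[0,0,0],[0,0,0],1]
    - [[0,0,0],[0,0,0],1]
    - [[0,0,0],[0,0,0],1]
    - [[0,0,0],[0,0,0],1]
  newtons: 30

```text
clock: 12.7
position: [0.4615, 0.1177, 0.0924]
tool_rot: [3.14, -0.0, 1.585]
force: [0.6, -0.3, 8.2]
grip_width: 0.009
finger_force: 29.7
```

Run:
```python
import numpy as np
t=np.linspace(0,1.047,17)+.0316
x=-.19*np.cos(t);z=.19*np.sin(t)
print(np.c_[np.diff(x),np.diff(z)].round(4)/.025)
```

```text
[[0.032 0.496]
 [0.064 0.492]
 [0.096 0.488]
 [0.128 0.48 ]
 [0.16  0.472]
 [0.188 0.46 ]
 [0.22  0.448]
 [0.248 0.432]
 [0.276 0.412]
 [0.304 0.396]
 [0.328 0.376]
 [0.352 0.352]
 [0.372 0.328]
 [0.396 0.304]
 [0.412 0.276]
 [0.432 0.248]]
```

Call:
play_rows:
  plan:
    - [[0,0.03,-0.5],[0,0,0],1]
    - [[0,0.06,-0.49],[0,0,0],1]
    - [[0,0.1,-0.49],[0,0,0],1]
    - [[0,0.13,-0.48],[0,0,0],1]
    - [[0,0.16,-0.47],[0,0,0],1]
    - [[0,0,0],[0,0,0],1]

```text
clock: 13.45
position: [0.4732, 0.1179, 0.1531]
tool_rot: [3.141, -0.0, 1.585]
force: [3.8, -0.3, -4.3]
grip_width: 0.0084
finger_force: 29.6
```

Call:
play_rows:
  plan:
    - [[0,0.19,-0.46],[0,0,0],1]
    - [[0,0.22,-0.45],[0,0,0],1]
    - [[0,0.25,-0.43],[0,0,0],1]
    - [[0,0.28,-0.41],[0,0,0],1]
    - [[0,0.3,-0.4],[0,0,0],1]
    - [[0,0.33,-0.38],[0,0,0],1]
    - [[0,0,0],[0,0,0],1]

```text
clock: 14.32
position: [0.5108, 0.1183, 0.2164]
tool_rot: [-3.138, 0.001, 1.586]
force: [-17.6, -2.2, 12.0]
grip_width: 0.0088
finger_force: 30.6
```

Call:
play_rows:
  plan:
    - [[0,0.35,-0.35],[0,0,0],1]
    - [[0,0.37,-0.33],[0,0,0],1]
    - [[0,0.4,-0.3],[0,0,0],1]
    - [[0,0.41,-0.28],[0,0,0],1]
    - [[0,0.43,-0.25],[0,0,0],1]
    - [[0,0,0],[0,0,0],1]
    - [[0,0,0],[0,0,0],1]
    - [[0,0,0],[0,0,0],1]

```text
clock: 15.32
position: [0.5609, 0.119, 0.2545]
tool_rot: [-3.141, 0.001, 1.586]
force: [-8.3, -3.3, 13.3]
grip_width: 0.009
finger_force: 31.5
```

Run:
```python
from h import *
for n in("scene","top"):
    f=grab_frame(n); np.savez(n+"2.npz",**f); X,ok=cloud(f)
    if n=="scene":
        im=cv2.resize(f["pixels"][150:330,200:440],(800,600),interpolation=2); cv2.imwrite("pics/s2.png",im[...,::-1])
    P=X[ok]
    c,s=np.cos(.015),np.sin(.015)
    bx=(P[:,0]-.5755)*c+(P[:,1]-.118)*s; by=-(P[:,0]-.5755)*s+(P[:,1]-.118)*c
    m=(abs(by)<.1)&(P[:,2]>.11)&(P[:,2]<.25)&(bx>-.03)&(bx<.09)
    for lo,hi in((-.1,-.05),(.05,.1)):
        k=m&(by>lo)&(by<hi); Q=np.c_[bx[k],P[k,2]]
        if len(Q)<15: continue
        l=cv2.fitLine(Q.astype(np.float32),cv2.DIST_HUBER,0,.001,.001).ravel()
        print(n,lo,len(Q),"angle",np.degrees(np.arctan2(abs(l[1]),abs(l[0]))),l.round(3))
    K=P[(abs(P[:,0]-.577)<.013)&(P[:,1]<.02)&(P[:,1]>-.12)&(P[:,2]>.03)&(P[:,2]<.06)]
    if len(K): print(n,"knob",K[:,1].min())
p=bot.observe()["position"]; print(p,np.degrees(np.arctan2(p[2]+.005-.0905,.6505-p[0])-.0316))
```

```text
scene -0.1 476 angle 59.717182 [ 0.504 -0.864  0.042  0.172]
scene 0.05 607 angle 59.30151 [ 0.511 -0.86   0.042  0.174]
top -0.1 24 angle 59.40377 [ 0.509 -0.861  0.065  0.129]
[0.56081931 0.11901001 0.25443692] 60.22771501383168
```

View pics/s2.png

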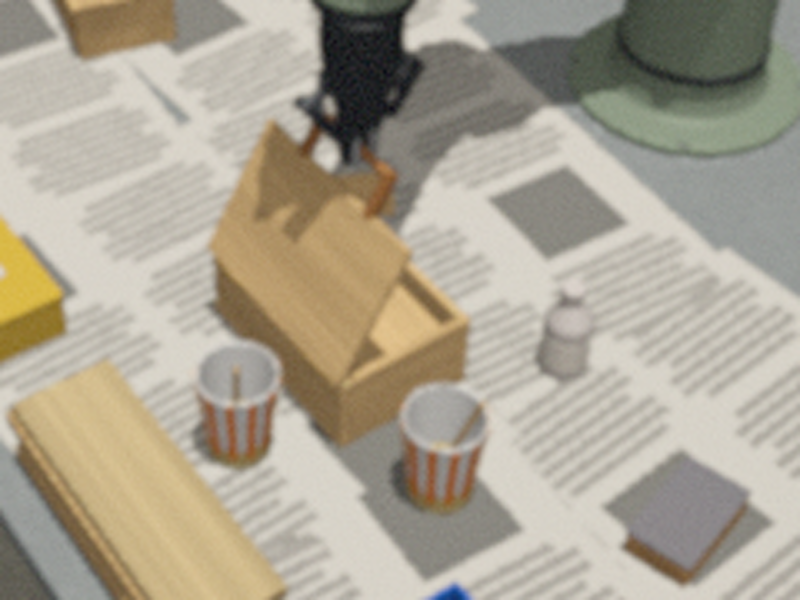

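The picture shows the lid held up by the gripper at its dowel (345,165). Its measured angle is 59.3–60.2°, and the cups, glue and sander are upright and in place. I'll hand it in.

```bash
python3 -c "
from h import *
o=bot.observe();print(o['qd'].round(3),o['finger_force']);print(bot.job_done())"
```

```text
[ 0.001  0.001 -0.001 -0.001  0.    -0.001  0.002] 31.51558756828308
the job is handed in; nothing more can be done
None
```

The drawer was pushed fully home, and the gripper is holding the lid by its dowel at a measured 59–60°; the cups, glue and sander looked undisturbed in the last picture. The job is handed in, with no verdict returned.

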